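# Refit and wedge home a slip tank's tap key

### The arm

A 6-joint arm with a two-finger parallel gripper is mounted at the origin on a cart in front of the work surface, level with it; the furniture and walls round the work are solid. World frame = base frame: x ahead of the robot, y to its left, z up, the work surface at z = 0. Lengths are in mm, angles in rad, forces in N, time in s.
With the tool pointing down it reaches from about 350 to 875 mm from the base axis. Payload 4.2 kg.
Tool frame: the origin (TCP) lies on the centre line of the jaws, within the pads' length; the fingertips stand 8 mm ahead of it and the grasp point (between the pads) lies 11 mm behind it; z points along the fingers, y is the line along which they close (so a half turn about z gives the same grasp; the last joint's range is limited). The gripper opens to 85 mm and grips with 20 to 120 N. Pads are 22 mm wide; open, the fingers measure 114 mm over their backs; the gripper's body (76 mm by 85 mm) begins 54 mm behind the grasp point. The pads swing forward as they close: fully open they stand 13 mm farther back than shut.
Start: joints at [-0.957, 0.385, 0.008, 0, -1.194, -0.259], TCP at [217.141, -586.045, 239.312] pointing down, gripper open.
Joint ranges: [-3.14, 3.14], [-1.21, 2.06], [-1.07, 1.41], [-3.16, 2.05], [-2.99, -0.16], [-3.1, 3.1]. Speed limits (rad/s): [2.79, 2.79, 3.14, 3.14, 3.14, 3.14].

### API

Orientations are given as a unit quaternion [x, y, z, w].
In Python, from bench import * gives the robot as it stands.
- The arm moves only by the shell command python3 -m jog 'ROWS'. ROWS is JSON, a list of rows, each an object of numbers: "ax", "ay", "az": the turn, a rotation vector about the tool's x, y, z each as a share of 360 degrees, from -1 to 1; "dx", "dy", "dz": the shift along the tool's x, y, z each as a share of 0.3 m, from -1 to 1; "hand": the opening, from 0 (shut) to 1 (fully open). A call has 1 to 12 rows; each row shifts and turns the commanded pose from where the row before left it, along the tool's axes as they then stand; what a row does not reach is not made up. A row lasts 1/12 s, in which the tool goes at most 41.7 mm and 7.16 degrees, less where a joint would pass 70% of its speed; a pose out of reach is approached as far as the arm can. A call with a number of a shift or a turn outside -1 to 1 is refused whole. A call with a gripper value outside its range is refused whole. The fingers move at their own pace and stop on an object; the grip force is fixed at half the most. Time passes only in rows, so rows that do not move let the fingers close. It gives the time, the measured TCP pose, the force, the opening and the grip force at its end, in the units of the state.
- observe(): the state, without advancing time (a new reading comes with each control period).
- snapshot(name): name is "scene" or "top"; returns a dict with "image" (384x512x3 uint8, red, green, blue), "fx", "fy", "cx", "cy" (pixels), "R" (3x3) and "t" (3): a world point X has camera coordinates R X + t. Camera axes: x right, y down, z forward; pixel columns grow to the right and rows downward; lengths in mm; the calibration is good to about 2 mm. A picture is of the moment at which its call begins. There is no depth.
- sign_off(): hands the job in; it is judged then, once.
The state is a dict: "t": time; "joint_pos": joint angles; "dq": joint speeds; "tau": joint torques, N m; "eef_pos": TCP position; "tcp_rot": TCP orientation; "force": force on the tool from outside, world axes, zero at the start; "wrist_torque": the same for the moment, N m; "grip_width": finger opening in mm; "gripper_force": force on a finger pad.
Only numpy, scipy, OpenCV 4.12 (cv2) and the standard library are available. Lean on these libraries where they do the work, as an engineer would, in place of code of your own. Each camera call takes 0.05 s, during which the arm holds its last target. There are 200 camera calls.

### The job

Close the tap of the empty white slip tank: take the red-winged key out of its wooden stand, set it loosely in the tap's upright barrel with the wing in line with the pipe, and let go of it. Then take hold of the wing afresh and press the tapered key down while turning it a quarter turn, either way, until it is wedged fully home with its collar down on the barrel's rim and the wing square across the pipe. Let go, and leave the bowl, jar, cup and teapot where they stand.

Things in the scene. Friction and masses are not known exactly. Their poses are not given: they have to be found in the camera images.
- tap_key: Steel tap key with a red wing, 150 g. Origin: centre of the underside of its round collar (35 mm across, 5 mm thick). Above: flat upright wing along the key's x, 52 long (x), 12 thick (y), from 9 to 43 mm above the origin. Below: cone, 27 mm across at the collar, 21 mm at its tip 46 mm below the origin. z up when upright. In the stand the origin is 60 mm up.
- slip_tap: Brass tap on a fixed board (300x120x10 mm) with the open white tank. Origin: on the worktop under the barrel's axis. x runs along the pipe towards the tank (tank 76 to 158 mm along +x, 104 wide, 126 high); the spout is at -x (86 mm out, top 79 mm high). Barrel 41 mm across, its rim 100 mm up. Either end of the wing may point to the tank.
- tap_rim (a point): Centre of the barrel's mouth, level with its flat rim, z up. Bore 48 mm deep, tapering from 26 to 20 mm. Set in, the key centres itself and sticks, collar 4 to 7 mm above the rim. Pushed straight down with 20 N, or turned without a push, it stays 2 to 5 mm up; turned under a steady push of 12 to 20 N (0.3 to 0.6 N m) it sinks to the rim in about a quarter turn and stays; rocking it helps.
- key_stand: Fixed wooden stand 90 (x) x 76 x 60 mm high; origin at the centre of its underside. The key hangs in its bore by the collar, wing along the stand's x. Two upright cheeks, 34 long, inner faces 20 mm either side of the axis, up to 107 mm high, keep fingers off the wing's flat faces: there it is taken by its two ends, 52 mm apart, and lifted 95 mm straight up to clear the cheeks.
- drip_bowl: Brown bowl, 82 mm across, 30 high, loose on the tap's board under the spout; origin at the centre of its underside. Leave alone.
- glaze_jar: Pale jar with a blue lid, 55 mm across, 78 high; origin at the centre of its underside. Leave alone.
- cup: White cup, 59 mm across, 53 high; origin at the centre of its underside. Leave alone.
- teapot: Small pale green teapot with a hoop handle, 88x72x112 mm, the one at the left of the worktop; origin at the centre of its underside. Leave alone.
Not all that is in view belongs to the job. What is meant by the tap_key is not yellow, and is the smaller of those in its own colour.

How it is judged (in metres and radians):
On the way, in this order (a step that is already met when the one before it is completed fails the run):
1. the key stands loosely in the barrel with its wing in line with the pipe (within 0.25 rad), collar 2.5 to 11 mm above the rim, let go (horizontal distance between tap_key and tap_rim below 0.004 m and angle between tap_key's own z axis and vertical below 0.1 rad and z of tap_key in the frame of tap_rim between 0.0025 and 0.011 m and angle between the x axis of tap_key and the x axis of slip_tap, either way round below 0.25 rad and contact force between the fingers and tap_key below 0.1 N), for 0.2 s.
2. the key is pressed home (collar within 1.8 mm of the rim) and turned across the pipe (within 0.25 rad) (horizontal distance between tap_key and tap_rim below 0.004 m and angle between tap_key's own z axis and vertical below 0.1 rad and z of tap_key in the frame of tap_rim between -0.003 and 0.0018 m and angle between the y axis of tap_key and the x axis of slip_tap, either way round below 0.25 rad), for 0.2 s.
At the end, for the whole second after the job is handed in: the key is let go and at rest upright in the barrel (within 4 mm of its axis, tilt under 0.1 rad), its collar within 1.8 mm of the rim, its wing square across the pipe within 0.25 rad (all of step 2 and contact force between the fingers and tap_key below 0.1 N and linear speed of tap_key below 0.02 m/s); the robot touches nothing.
It fails at once if the bowl under the spout is moved over 30 mm (distance of drip_bowl from where it was at the start of the episode above 0.03 m).
It fails at once if the glaze jar is moved over 30 mm (distance of glaze_jar from where it was at the start of the episode above 0.03 m).
It fails at once if the cup is moved over 30 mm (distance of cup from where it was at the start of the episode above 0.03 m).
It fails at once if the teapot is moved over 30 mm (distance of teapot from where it was at the start of the episode above 0.03 m).
It also fails if it takes over 67 s, if anything falls off the work surface, if the arm or the gripper's body presses on something with over 40 N, if the wrist force passes 120 N, or if a joint passes its speed limit or range.

## Working session

There is one attempt and no reset: what is moved stays moved. The work goes in short steps, Python scripts to look and compute and a shell command to move; the robot and the scene stay as the last step left them, time stands still between calls to the robot, and variables do not carry over. Pictures are saved under pics/ and viewed, at most 12 in all, crops included, and the job is handed in when it is done.

```bash
ls; mkdir -p pics; python3 - <<'E'
from bench import *
import cv2
for n in("scene","top"):
    s=snapshot(n); cv2.imwrite(f"pics/{n}0.png",cv2.resize(s["image"][:,:,::-1],(800,600),interpolation=cv2.INTER_CUBIC))
    print(n,s["fx"],s["cx"],s["cy"],s["R"],s["t"])
print(observe())
E
```

```text
pics
scene 438.15976975768365 251.4108055541475 195.34565660667627 [[-5.18707638e-01 -8.54951664e-01 -1.96893376e-04]
 [-4.05679265e-01  2.46332333e-01 -8.80195839e-01]
 [ 7.52573398e-01 -4.56484429e-01 -4.74610625e-01]] [398.75948827 280.07601304 741.59972471]
top 438.4631418686932 257.25855237376 193.26016608107105 [[ 0.00441677 -0.99996435  0.00719596]
 [-0.98188374 -0.00569986 -0.18939858]
 [ 0.18943285 -0.00622906 -0.98187392]] [ 123.77283139  604.70231653 1309.03216281]
{'t': 0.1, 'joint_pos': array([-9.57383785e-01,  3.85477733e-01,  6.73326163e-03, -4.52273860e-04,
       -1.19399018e+00, -2.58587758e-01]), 'dq': array([-0.00196049, -0.00171244,  0.00182163,  0.00183441, -0.00030414,
       -0.00029589]), 'tau': array([-4.69540191e-04, -3.93319774e+01,  1.88929081e+01,  4.19795841e+00,
       -2.60563487e-03, -2.76954992e-07]), 'eef_pos': array([ 216.97241429, -585.5770005 ,  238.31811389]), 'tcp_rot': array([-1.76400985e-01,  9.84317890e-01,  9.67260517e-04, -2.18765194e-04]), 'force': array([-0.28275419,  0.03032286,  0.25698937]), 'wrist_torque': array([ 0.03054025, -0.00861905,  0.02882639]), 'gripper_force': 0.0, 'grip_width': 85.44093811219922}
```

View pics/scene0.png

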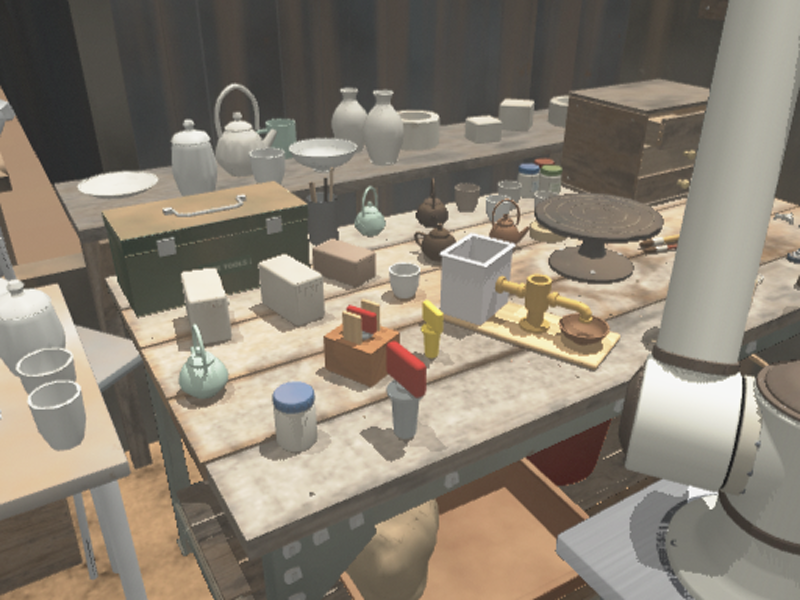

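View pics/top0.png

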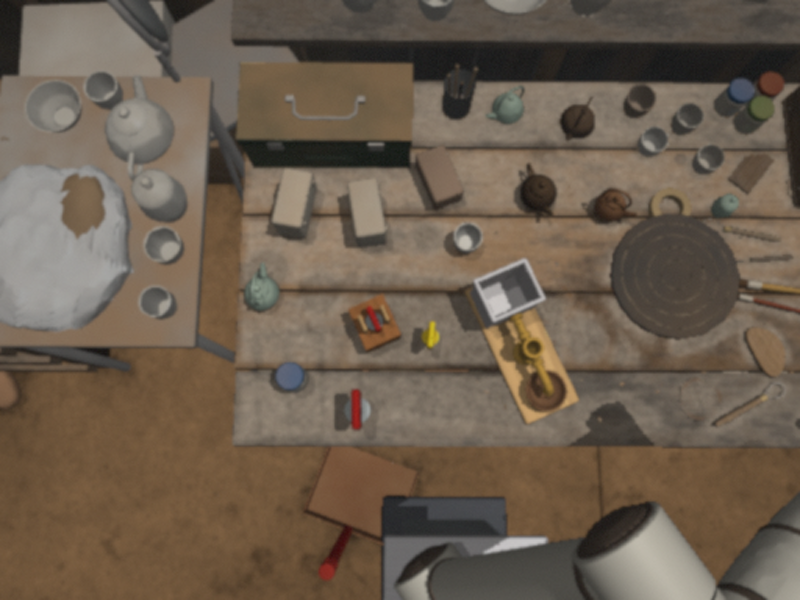

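The pictures show the smaller red key in the orange stand, at top (374,320) and scene (362,320). The tap barrel is at top (532,347) and scene (539,290). The big red key and the yellow key are decoys. Next I measure with masks.

```bash
cat > h.py <<'E'
from bench import *
import cv2, numpy as np
def ray(s,u,v):
    d=s["R"].T@np.array([(u-s["cx"])/s["fx"],(v-s["cy"])/s["fy"],1]); return -s["R"].T@s["t"],d
def plane(s,u,v,z):
    c,d=ray(s,u,v); return c+d*(z-c[2])/d[2]
def tri(a,pa,b,pb):
    (c,d),(e,f)=ray(a,*pa),ray(b,*pb)
    k=np.linalg.lstsq(np.c_[d,-f],e-c,rcond=None)[0]; p,q=c+k[0]*d,e+k[1]*f
    return (p+q)/2,np.linalg.norm(p-q)
def proj(s,X):
    c=s["R"]@np.array(X,float)+s["t"]; return np.array([s["fx"]*c[0]/c[2]+s["cx"],s["fy"]*c[1]/c[2]+s["cy"]])
def red(s,box):
    h=cv2.cvtColor(s["image"],cv2.COLOR_RGB2HSV); x0,y0,x1,y1=box
    m=((h[...,0]<5)|(h[...,0]>174))&(h[...,1]>170)&(h[...,2]>60); k=np.zeros_like(m);k[y0:y1,x0:x1]=m[y0:y1,x0:x1]
    return k.astype(np.uint8)
def crop(s,box,f):
    x0,y0,x1,y1=box; return cv2.resize(s["image"][y0:y1,x0:x1,::-1],None,fx=f,fy=f,interpolation=cv2.INTER_CUBIC)
E
python3 - <<'E'
from h import *
T=snapshot("top");S=snapshot("scene")
for s,b in((T,(220,185,262,230)),(S,(205,180,250,225))):
    m=red(s,b); c=max(cv2.findContours(m,0,1)[0],key=cv2.contourArea); r=cv2.minAreaRect(c); print(m.sum(),r,cv2.boxPoints(r).tolist())
    M=cv2.moments(m,True); print(M["m10"]/M["m00"],M["m01"]/M["m00"],.5*np.arctan2(2*M["mu11"],M["mu20"]-M["mu02"]))
a=crop(T,(220,185,265,230),8);b=crop(S,(200,180,260,245),8)[:,:]
c=crop(T,(295,160,375,275),5.2);
H=600; im=np.zeros((600,800,3),np.uint8)
im[:300,:300]=cv2.resize(a,(300,300));im[300:,:277]=cv2.resize(b,(277,300));cc=cv2.resize(c,(417,600));im[:,320:737]=cc
cv2.imwrite("pics/c1.png",im)
E
```

```text
43 ((239.1000213623047, 203.6999969482422), (15.652474403381348, 3.130495071411133), 63.43495178222656) [[234.2000274658203, 197.39999389648438], [237.00001525878906, 196.0], [244.00001525878906, 210.0], [241.2000274658203, 211.39999389648438]]
238.58139534883722 203.32558139534885 1.154592393718344Traceback (most recent call last):
  File "<stdin>", line 4, in <module>
ValueError: max() iterable argument is empty
```

```bash
sed -i 's/\[...,1\]>170/[...,1]>150/; s/<5)|/<6)|/; s/>60)/>90)/' h.py; python3 - <<'E'
from h import *
T=snapshot("top");S=snapshot("scene")
h=cv2.cvtColor(S["image"],cv2.COLOR_RGB2HSV);print(h[198:212:2,228:242:2].tolist())
for s,b in((T,(220,185,262,230)),(S,(205,180,250,225))):
    m=red(s,b); 
    if not m.sum(): continue
    M=cv2.moments(m,True); print(m.sum(),M["m10"]/M["m00"],M["m01"]/M["m00"],.5*np.arctan2(2*M["mu11"],M["mu20"]-M["mu02"]))
im=np.zeros((600,800,3),np.uint8)
im[:300,:300]=cv2.resize(crop(T,(220,185,265,230),8),(300,300));im[300:,:277]=cv2.resize(crop(S,(200,180,260,245),8),(277,300));im[:,320:737]=cv2.resize(crop(T,(295,160,375,275),5.2),(417,600))
cv2.imwrite("pics/c1.png",im)
E
```

```text
[[[2, 163, 204], [2, 166, 223], [2, 166, 228], [7, 130, 172], [12, 104, 147], [17, 89, 137], [17, 89, 141]], [[5, 125, 124], [3, 144, 143], [2, 154, 171], [2, 161, 199], [2, 165, 221], [2, 166, 226], [8, 119, 159]], [[22, 79, 241], [16, 98, 223], [5, 131, 115], [4, 127, 116], [3, 144, 140], [2, 154, 167], [5, 130, 129]], [[17, 87, 141], [16, 91, 135], [4, 125, 116], [5, 126, 115], [5, 129, 115], [4, 126, 113], [5, 125, 124]], [[16, 87, 141], [16, 87, 135], [4, 127, 114], [4, 126, 113], [5, 127, 114], [5, 129, 113], [4, 127, 122]], [[17, 89, 141], [17, 89, 135], [4, 124, 111], [4, 126, 111], [4, 125, 112], [4, 128, 112], [6, 128, 120]], [[17, 89, 140], [17, 88, 136], [4, 125, 112], [5, 129, 111], [4, 128, 112], [4, 126, 111], [6, 126, 119]]]
56 238.80357142857142 203.5 1.1395349380723154
49 232.91836734693877 200.87755102040816 0.746571465971103
```

View pics/c1.png

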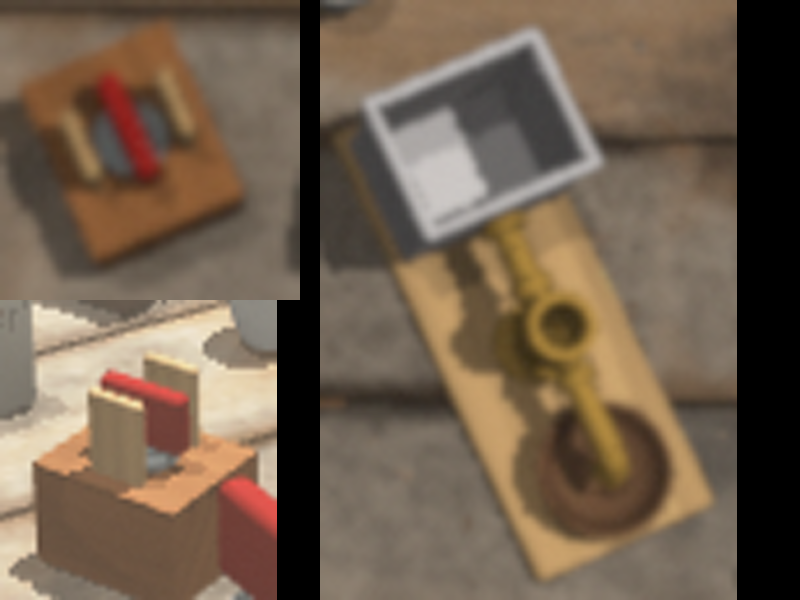

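The crop is clear. The wing runs from top-left to bottom-right between the cheeks. In the right-hand crop the barrel mouth is near (560,325), and the tank rim corners are (365,103), (540,30), (603,158) and (430,240).

```bash
cat > m1.py <<'E'
from h import *
T=snapshot("top");S=snapshot("scene")
m=red(T,(220,185,262,230)); M=cv2.moments(m,True); ct=np.array([M["m10"],M["m01"]])/M["m00"]; a=.5*np.arctan2(2*M["mu11"],M["mu20"]-M["mu02"])
d=np.array([np.cos(a),np.sin(a)])*7
w=[plane(T,*(ct+k*d),103) for k in(-1,0,1)]; v=w[0]-w[2]; print("wing",w[1],np.arctan2(v[1],v[0]))
m2=(red(S,(205,180,250,225))>0)&(S["image"][...,0]>175); M=cv2.moments(m2.astype(np.uint8),True); cs=np.array([M["m10"],M["m01"]])/M["m00"]
print("scene top",m2.sum(),plane(S,*cs,103),tri(T,ct,S,cs))
C=lambda x,y,s,x0,y0,z:plane(T,x/s-.5+x0,y/s-.5+y0,z)
st=np.array([C(x,y,6.667,220,185,60) for x,y in((22,88),(165,20),(243,198),(98,265))]);print("stand",st.mean(0),[np.linalg.norm(st[i]-st[i-1]) for i in range(4)],[np.arctan2(*(st[i]-st[i-1])[1::-1]) for i in range(4)])
tk=np.array([C(x-320,y,5.2125,295,160,126) for x,y in((365,103),(540,30),(603,158),(430,240))]);print("tank",tk.mean(0),[np.linalg.norm(tk[i]-tk[i-1]) for i in range(4)],[np.arctan2(*(tk[i]-tk[i-1])[1::-1]) for i in range(4)])
b=C(240,325,5.2125,295,160,100); v=tk.mean(0)-b; print("barrel",b,v,np.hypot(*v[:2]),np.arctan2(v[1],v[0]), "scene px of it",proj(S,b))
bd=[C(x-320,y,5.2125,295,160,10) for x,y in((540,580),(713,503))];print("board",bd,np.arctan2(*(bd[0]-bd[1])[1::-1]))
im=crop(S,(270,140,410,240),5.7); cv2.imwrite("pics/c2.png",im)
E
python3 m1.py
```

```text
wing [563.69072636 182.29752176 103.        ] 0.43716902951763725
scene top 43 [548.71827651 184.06659103 103.        ] (array([563.20388527, 179.85101585,  95.33776307]), np.float64(6.4587608341544085))
stand [563.66559723 182.25525208  60.        ] [np.float64(90.28368340703963), np.float64(73.83651125745602), np.float64(91.54978451100641), np.float64(73.61504721152681)] [np.float64(0.41668130519210905), np.float64(-1.1120312884601082), np.float64(-2.726867669761129), np.float64(2.0124815525867232)]
tank [617.38798541 -77.08981346 126.        ] [np.float64(86.6814923763295), np.float64(110.37533588407601), np.float64(82.09840527756467), np.float64(110.40726391257637)] [np.float64(0.42214724354028266), np.float64(-1.1643693158424986), np.float64(-2.719337899830406), np.float64(2.0187421358936533)]
barrel [ 510.39607434 -121.76275271  100.        ] [106.99191107  44.67293926  26.        ] 115.94369554335599 0.3955313436073378 scene px of it [343.42049695 177.95780535]
board [array([ 368.04246589, -122.7174085 ,   10.        ]), array([ 414.28224341, -228.61576976,   10.        ])] 1.982487219051781
```

View pics/c2.png

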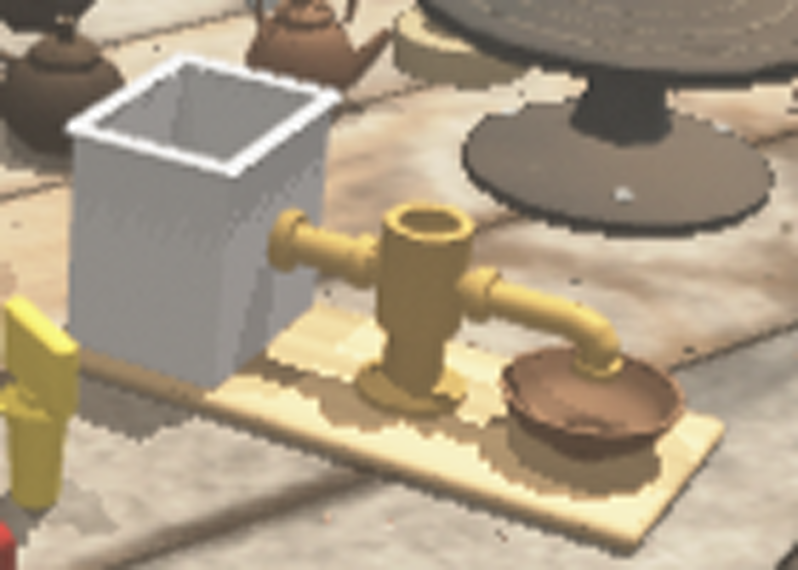

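The scene crop puts the barrel rim centre at (428,224), which is pixel (344.6,178.8) and within about 2.5 mm of the top-view ray. The stand agrees too: its top is 90x74 mm, centred at (563.7,182.3), with the wing at about 0.43 rad. I'll move above the stand now, translating first and then turning.

```bash
cat > go.py <<'E'
import sys; from h import *
from scipy.spatial.transform import Rotation as Ro
# python3 go.py x y z yaw : yaw = angle of the tool y line; turns first (levelling), then shifts
def go(x,y,z,yaw):
    o=observe(); R=Ro.from_quat(o["tcp_rot"]); p=np.array(o["eef_pos"])
    yy=min((yaw+k*np.pi for k in(-1,0,1,2)),key=lambda q:abs((q-np.pi)-o["joint_pos"][0]-o["joint_pos"][5]) if abs(q-np.pi-np.arctan2(y,x))<3 else 99)
    Y=np.array([np.cos(yy),np.sin(yy),0]); Z=np.array([0,0,-1.]); G=Ro.from_matrix(np.c_[np.cross(Y,Z),Y,Z])
    d=np.array([x,y,z])-p
    print("pos",p.round(1),"F",o["force"].round(1),"w",round(o["grip_width"],1),"t",round(o["t"],2),"q6 after",round(yy-np.pi-np.arctan2(y,x),2))
    print("turn shares",((R.inv()*G).as_rotvec()/(2*np.pi)).round(4),"shift now",(R.inv().apply(d)/300).round(4),"shift after turn",(G.inv().apply(d)/300).round(4))
if __name__=="__main__": go(*map(float,sys.argv[1:]))
E
python3 -c "
from h import *
T=snapshot('top');S=snapshot('scene')
print(tri(T,(340.55,221.85),S,(344.6,178.8)),plane(S,344.6,178.8,100),plane(T,340.55,221.85,100))"
python3 -m jog '[{"dx":-0.094,"dy":0.0953,"hand":1},{"dx":-0.094,"dy":0.0953,"hand":1},{"dx":-0.094,"dy":0.0953,"hand":1},{"dx":-0.094,"dy":0.0953,"hand":1},{"dx":-0.094,"dy":0.0953,"hand":1},{"dx":-0.094,"dy":0.0953,"hand":1},{"dx":-0.094,"dy":0.0953,"hand":1},{"dx":-0.094,"dy":0.0953,"hand":1},{"dx":-0.094,"dy":0.0953,"hand":1},{"dx":-0.094,"dy":0.0953,"hand":1}]'
python3 -m jog '[{"dx":-0.094,"dy":0.0953,"hand":1},{"dx":-0.094,"dy":0.0953,"hand":1},{"dx":-0.094,"dy":0.0953,"hand":1},{"dx":-0.094,"dy":0.0953,"hand":1},{"dx":-0.094,"dy":0.0953,"hand":1},{"dx":-0.094,"dy":0.0953,"hand":1},{"dx":-0.094,"dy":0.0953,"hand":1},{"dx":-0.094,"dy":0.0953,"hand":1},{"dx":-0.094,"dy":0.0953,"hand":1},{"dx":-0.094,"dy":0.0953,"hand":1}]'
python3 -m jog '[{"az":-0.0187,"hand":1},{"az":-0.0187,"hand":1},{"az":-0.0187,"hand":1},{"az":-0.0187,"hand":1},{"az":-0.0187,"hand":1},{"az":-0.0187,"hand":1},{"az":-0.0187,"hand":1}]'
python3 -m jog '[{"az":-0.0187,"hand":1},{"az":-0.0187,"hand":1},{"az":-0.0187,"hand":1},{"az":-0.0187,"hand":1},{"az":-0.0187,"hand":1},{"az":-0.0187,"hand":1},{"az":-0.0187,"hand":1}]'
python3 go.py 563.7 182.3 150 0.43
```

```text
(array([ 509.68022399, -123.41259402,   97.5167426 ]), np.float64(3.0668557835738413)) [ 505.07023055 -121.02015009  100.        ] [ 510.39654298 -121.78318533  100.        ]
pos [ 217.1 -586.   239.3] F [-0.1  0.4  0.6] w 85.7 t 0.5 q6 after 0.12
turn shares [ 0.     0.    -0.262] shift now [-1.9729  2.0002  0.2978] shift after turn [-1.8463 -2.1176  0.2975]$[0]: bad value
$[0]: bad value
$[0]: bad value
$[0]: bad value
```

```bash
python3 -m jog '[{"dx":-0.094,"dy":0.0953}]'; python3 -m jog '[{"ax":0,"ay":0,"az":0,"dx":-0.094,"dy":0.0953,"dz":0,"hand":1}]'; python3 -m jog '[{"dx":-0.094,"dy":0.0953,"hand":0.99}]'
```

```text
t: 0.58
eef_pos: [232.4, -552.9, 238.1]
tcp_rot: [-0.174, 0.985, -0.001, -0.001]
force: [2.0, -0.0, -0.2]
grip_width: 85.3
gripper_force: 0.0$[0]: bad value
$[0]: bad value
```

```bash

python3 -m jog '[{"dx":-0.094,"dy":0.0953},{"dx":-0.094,"dy":0.0953},{"dx":-0.094,"dy":0.0953},{"dx":-0.094,"dy":0.0953},{"dx":-0.094,"dy":0.0953},{"dx":-0.094,"dy":0.0953},{"dx":-0.094,"dy":0.0953},{"dx":-0.094,"dy":0.0953},{"dx":-0.094,"dy":0.0953},{"dx":-0.094,"dy":0.0953}]'
python3 -m jog '[{"dx":-0.094,"dy":0.0953},{"dx":-0.094,"dy":0.0953},{"dx":-0.094,"dy":0.0953},{"dx":-0.094,"dy":0.0953},{"dx":-0.094,"dy":0.0953},{"dx":-0.094,"dy":0.0953},{"dx":-0.094,"dy":0.0953},{"dx":-0.094,"dy":0.0953},{"dx":-0.094,"dy":0.0953},{"dx":-0.094,"dy":0.0953}]'
python3 -m jog '[{"az":-0.0187},{"az":-0.0187},{"az":-0.0187},{"az":-0.0187},{"az":-0.0187},{"az":-0.0187},{"az":-0.0187}]'
python3 -m jog '[{"az":-0.0187},{"az":-0.0187},{"az":-0.0187},{"az":-0.0187},{"az":-0.0187},{"az":-0.0187},{"az":-0.0187}]'
python3 -m jog '[{"hand":1}]'; python3 -m jog '[{"dx":0,"hand":1.0}]'; python3 -m jog '[{"hand":0.9}]'
python3 go.py 563.7 182.3 150 0.43
```

```text
pos [ 232.4 -552.9  238.1] F [ 2.  -0.  -0.2] w 85.3 t 0.58 q6 after 0.12
turn shares [ 1.000e-04 -3.000e-04 -2.627e-01] shift now [-1.8781  1.924   0.2892] shift after turn [-1.7673 -2.0256  0.2936]$[0]: bad value
$[0]: bad value
$[0]: bad value
$[0]: bad value
$[0]: bad value
$[0]: bad value
$[0]: bad value
```

```bash
python3 -m jog; python3 -m jog --help; python3 -m jog '[{"dx":-0.094,"dy":0.0953}]'
```

```text
invalid input
invalid input: not JSON, or not a number
$[0]: bad value
```

```bash
python3 -m jog '[{"ax":0.0,"ay":0.0,"az":0.0,"dx":-0.094,"dy":0.0953,"dz":0.0,"hand":1.0}]';python3 -m jog '[{"dx":-0.09,"dy":0.09}]'; python3 -c "from bench import *;print(observe()['t'])"
```

```text
t: 0.67
eef_pos: [249.8, -513.0, 238.3]
tcp_rot: [-0.175, 0.985, 0.0, -0.0]
force: [0.7, 0.4, 0.5]
grip_width: 85.2
gripper_force: 0.0
0.6667$[0]: bad value
```

```bash
python3 -m jog '[{"dx":-0.094,"dy":0.0953},{"dx":-0.094,"dy":0.0953},{"dx":-0.094,"dy":0.0953},{"dx":-0.094,"dy":0.0953},{"dx":-0.094,"dy":0.0953},{"dx":-0.094,"dy":0.0953},{"dx":-0.094,"dy":0.0953},{"dx":-0.094,"dy":0.0953},{"dx":-0.094,"dy":0.0953},{"dx":-0.094,"dy":0.0953}]'
```

```text
$[0]: bad value
```

All seven keys are evidently required in each row.

```bash
python3 -m jog '[{"ax":0,"ay":0,"az":0,"dx":-0.094,"dy":0.0953,"dz":0,"hand":1},{"ax":0,"ay":0,"az":0,"dx":-0.094,"dy":0.0953,"dz":0,"hand":1},{"ax":0,"ay":0,"az":0,"dx":-0.094,"dy":0.0953,"dz":0,"hand":1},{"ax":0,"ay":0,"az":0,"dx":-0.094,"dy":0.0953,"dz":0,"hand":1},{"ax":0,"ay":0,"az":0,"dx":-0.094,"dy":0.0953,"dz":0,"hand":1},{"ax":0,"ay":0,"az":0,"dx":-0.094,"dy":0.0953,"dz":0,"hand":1},{"ax":0,"ay":0,"az":0,"dx":-0.094,"dy":0.0953,"dz":0,"hand":1},{"ax":0,"ay":0,"az":0,"dx":-0.094,"dy":0.0953,"dz":0,"hand":1},{"ax":0,"ay":0,"az":0,"dx":-0.094,"dy":0.0953,"dz":0,"hand":1},{"ax":0,"ay":0,"az":0,"dx":-0.094,"dy":0.0953,"dz":0,"hand":1}]' && python3 -m jog '[{"ax":0,"ay":0,"az":0,"dx":-0.094,"dy":0.0953,"dz":0,"hand":1},{"ax":0,"ay":0,"az":0,"dx":-0.094,"dy":0.0953,"dz":0,"hand":1},{"ax":0,"ay":0,"az":0,"dx":-0.094,"dy":0.0953,"dz":0,"hand":1},{"ax":0,"ay":0,"az":0,"dx":-0.094,"dy":0.0953,"dz":0,"hand":1},{"ax":0,"ay":0,"az":0,"dx":-0.094,"dy":0.0953,"dz":0,"hand":1},{"ax":0,"ay":0,"az":0,"dx":-0.094,"dy":0.0953,"dz":0,"hand":1},{"ax":0,"ay":0,"az":0,"dx":-0.094,"dy":0.0953,"dz":0,"hand":1},{"ax":0,"ay":0,"az":0,"dx":-0.094,"dy":0.0953,"dz":0,"hand":1},{"ax":0,"ay":0,"az":0,"dx":-0.094,"dy":0.0953,"dz":0,"hand":1}]'
python3 go.py 563.7 182.3 150 0.43
```

```text
t: 1.5
eef_pos: [415.6, -144.9, 239.9]
tcp_rot: [-0.177, 0.984, -0.0, 0.001]
force: [0.6, -0.9, 0.0]
grip_width: 85.3
gripper_force: 0.0
t: 2.25
eef_pos: [564.3, 184.7, 239.5]
tcp_rot: [-0.177, 0.984, 0.0, 0.0]
force: [1.2, -0.0, 0.2]
grip_width: 85.6
gripper_force: 0.0
pos [564.3 184.7 239.5] F [ 1.2 -0.   0.2] w 85.6 t 2.25 q6 after 0.12
turn shares [-1.000e-04  1.000e-04 -2.619e-01] shift now [ 0.0049 -0.0068  0.2985] shift after turn [0.0064 0.0052 0.2985]
```

```bash
python3 -m jog '[{"ax":0,"ay":0,"az":-0.0187,"dx":0,"dy":0,"dz":0,"hand":1},{"ax":0,"ay":0,"az":-0.0187,"dx":0,"dy":0,"dz":0,"hand":1},{"ax":0,"ay":0,"az":-0.0187,"dx":0,"dy":0,"dz":0,"hand":1},{"ax":0,"ay":0,"az":-0.0187,"dx":0,"dy":0,"dz":0,"hand":1},{"ax":0,"ay":0,"az":-0.0187,"dx":0,"dy":0,"dz":0,"hand":1},{"ax":0,"ay":0,"az":-0.0187,"dx":0,"dy":0,"dz":0,"hand":1},{"ax":0,"ay":0,"az":-0.0187,"dx":0,"dy":0,"dz":0,"hand":1}]' && python3 -m jog '[{"ax":0,"ay":0,"az":-0.0187,"dx":0,"dy":0,"dz":0,"hand":1},{"ax":0,"ay":0,"az":-0.0187,"dx":0,"dy":0,"dz":0,"hand":1},{"ax":0,"ay":0,"az":-0.0187,"dx":0,"dy":0,"dz":0,"hand":1},{"ax":0,"ay":0,"az":-0.0187,"dx":0,"dy":0,"dz":0,"hand":1},{"ax":0,"ay":0,"az":-0.0187,"dx":0,"dy":0,"dz":0,"hand":1},{"ax":0,"ay":0,"az":-0.0187,"dx":0,"dy":0,"dz":0,"hand":1},{"ax":0,"ay":0,"az":-0.0187,"dx":0,"dy":0,"dz":0,"hand":1},{"ax":0,"ay":0,"az":0,"dx":0,"dy":0,"dz":0,"hand":1},{"ax":0,"ay":0,"az":0,"dx":0,"dy":0,"dz":0,"hand":1}]'
python3 go.py 563.7 182.3 150 0.43
```

```text
t: 2.83
eef_pos: [563.9, 182.7, 239.4]
tcp_rot: [-0.558, 0.83, 0.0, 0.0]
force: [-0.3, -0.5, 1.1]
grip_width: 85.7
gripper_force: 0.0
t: 3.58
eef_pos: [563.9, 182.7, 239.3]
tcp_rot: [0.841, -0.542, 0.0, -0.0]
force: [0.0, 0.4, -0.1]
grip_width: 85.4
gripper_force: 0.0
pos [563.9 182.7 239.3] F [ 0.   0.4 -0.1] w 85.4 t 3.58 q6 after 0.12
turn shares [-0.      0.     -0.0006] shift now [0.0009 0.0011 0.2978] shift after turn [0.0009 0.0011 0.2978]
```

```bash
python3 -m jog '[{"ax":0,"ay":0,"az":0,"dx":0,"dy":0,"dz":0.1,"hand":1},{"ax":0,"ay":0,"az":0,"dx":0,"dy":0,"dz":0.1,"hand":1},{"ax":0,"ay":0,"az":0,"dx":0,"dy":0,"dz":0.1,"hand":1},{"ax":0,"ay":0,"az":0,"dx":0,"dy":0,"dz":0.1,"hand":1},{"ax":0,"ay":0,"az":0,"dx":0,"dy":0,"dz":0.08,"hand":1},{"ax":0,"ay":0,"az":0,"dx":0,"dy":0,"dz":0.06,"hand":1},{"ax":0,"ay":0,"az":0,"dx":0,"dy":0,"dz":0,"hand":1}]'
python3 -m jog '[{"ax":0,"ay":0,"az":0,"dx":0,"dy":0,"dz":0,"hand":0.5},{"ax":0,"ay":0,"az":0,"dx":0,"dy":0,"dz":0,"hand":0.4},{"ax":0,"ay":0,"az":0,"dx":0,"dy":0,"dz":0,"hand":0},{"ax":0,"ay":0,"az":0,"dx":0,"dy":0,"dz":0,"hand":0},{"ax":0,"ay":0,"az":0,"dx":0,"dy":0,"dz":0,"hand":0},{"ax":0,"ay":0,"az":0,"dx":0,"dy":0,"dz":0,"hand":0},{"ax":0,"ay":0,"az":0,"dx":0,"dy":0,"dz":0,"hand":0},{"ax":0,"ay":0,"az":0,"dx":0,"dy":0,"dz":0,"hand":0}]'
```

```text
t: 4.17
eef_pos: [561.3, 181.3, 73.1]
tcp_rot: [0.84, -0.542, -0.002, 0.004]
force: [-1.2, -0.4, -0.2]
grip_width: 85.6
gripper_force: 0.0
t: 4.83
eef_pos: [565.2, 183.4, 79.5]
tcp_rot: [0.842, -0.54, 0.001, -0.002]
force: [-0.7, 0.8, 6.9]
grip_width: 51.2
gripper_force: 63.3
```

```bash
python3 -m jog '[{"ax":0,"ay":0,"az":0,"dx":0,"dy":0,"dz":-0.04,"hand":0},{"ax":0,"ay":0,"az":0,"dx":0,"dy":0,"dz":-0.07,"hand":0},{"ax":0,"ay":0,"az":0,"dx":0,"dy":0,"dz":-0.07,"hand":0},{"ax":0,"ay":0,"az":0,"dx":0,"dy":0,"dz":-0.07,"hand":0},{"ax":0,"ay":0,"az":0,"dx":0,"dy":0,"dz":-0.07,"hand":0},{"ax":0,"ay":0,"az":0,"dx":0,"dy":0,"dz":-0.07,"hand":0},{"ax":0,"ay":0,"az":0,"dx":0,"dy":0,"dz":-0.05,"hand":0},{"ax":0,"ay":0,"az":0,"dx":0,"dy":0,"dz":0,"hand":0},{"ax":0,"ay":0,"az":0,"dx":0,"dy":0,"dz":0,"hand":0}]'
python3 go.py 510 -122.5 210 0.41
```

```text
t: 5.58
eef_pos: [563.5, 182.8, 209.4]
tcp_rot: [0.841, -0.541, -0.0, -0.001]
force: [-0.1, -0.8, -2.0]
grip_width: 51.2
gripper_force: 64.4
pos [563.5 182.8 209.4] F [-0.1 -0.8 -2. ] w 51.2 t 5.58 q6 after 0.65
turn shares [-0.0001  0.0002  0.0029] shift now [ 0.8514  0.585  -0.0033] shift after turn [ 0.8621  0.5693 -0.002 ]
```

```bash
python3 -m jog '[{"ax":0,"ay":0,"az":0.003,"dx":0,"dy":0,"dz":-0.03,"hand":0},{"ax":0,"ay":0,"az":0,"dx":0.04,"dy":0.026,"dz":0,"hand":0},{"ax":0,"ay":0,"az":0,"dx":0.1,"dy":0.066,"dz":0,"hand":0},{"ax":0,"ay":0,"az":0,"dx":0.1,"dy":0.066,"dz":0,"hand":0},{"ax":0,"ay":0,"az":0,"dx":0.1,"dy":0.066,"dz":0,"hand":0},{"ax":0,"ay":0,"az":0,"dx":0.1,"dy":0.066,"dz":0,"hand":0},{"ax":0,"ay":0,"az":0,"dx":0.1,"dy":0.066,"dz":0,"hand":0},{"ax":0,"ay":0,"az":0,"dx":0.1,"dy":0.066,"dz":0,"hand":0},{"ax":0,"ay":0,"az":0,"dx":0.1,"dy":0.066,"dz":0,"hand":0},{"ax":0,"ay":0,"az":0,"dx":0.08,"dy":0.053,"dz":0,"hand":0},{"ax":0,"ay":0,"az":0,"dx":0.042,"dy":0.028,"dz":0,"hand":0},{"ax":0,"ay":0,"az":0,"dx":0,"dy":0,"dz":0,"hand":0}]' >/dev/null
python3 -m jog '[{"ax":0,"ay":0,"az":0,"dx":0,"dy":0,"dz":0,"hand":0},{"ax":0,"ay":0,"az":0,"dx":0,"dy":0,"dz":0,"hand":0}]'
python3 go.py 510 -122.5 190 0.41
python3 - <<'E'
from h import *
T=snapshot("top");S=snapshot("scene")
im=np.zeros((600,800,3),np.uint8)
im[:,:380]=cv2.resize(crop(S,(315,110,375,205),8),(380,600));im[:,400:]=cv2.resize(crop(T,(310,180,370,270),8),(400,600))
cv2.imwrite("pics/c3.png",im)
E
```

```text
t: 6.75
eef_pos: [510.1, -122.4, 217.8]
tcp_rot: [0.836, -0.548, -0.0, 0.0]
force: [0.4, -0.1, -1.5]
grip_width: 50.7
gripper_force: 64.3
pos [ 510.1 -122.4  217.8] F [ 0.4 -0.1 -1.5] w 50.7 t 6.75 q6 after 0.65
turn shares [ 0.0001  0.0001 -0.0001] shift now [0.0002 0.0002 0.0926] shift after turn [0.0002 0.0003 0.0926]
```

View pics/c3.png

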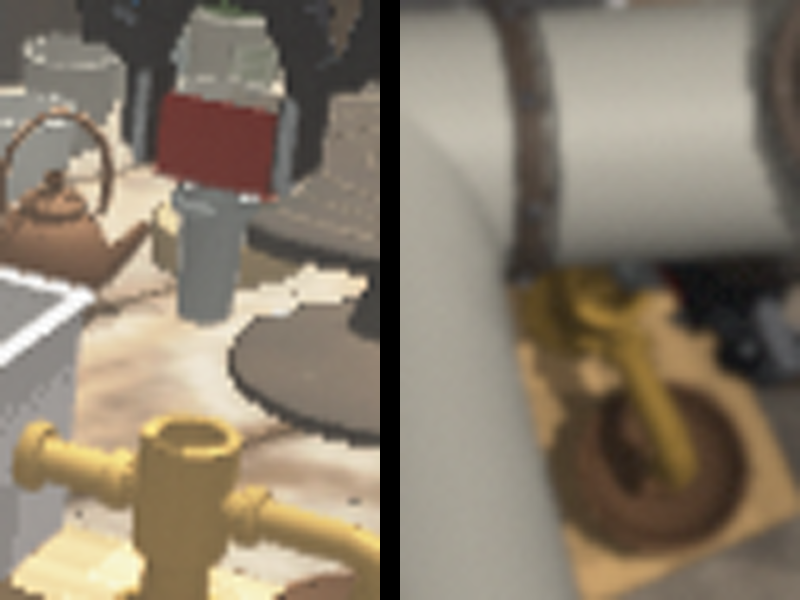

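The scene view shows the key upright in the jaws, tip at crop (207,313), above the barrel rim at (190,437). The arm covers the top view. I compare the tip with the projection of the barrel axis.

```bash
python3 - <<'E'
from h import *
S=snapshot("scene")
rim=np.array([344.5,178.7]);tip=np.array([347.2,159.06]);col=np.array([214/6.333-.5+315,196/6.316-.5+110])
for b in((510.4,-121.8),):
    for z in(100,153,155,157,200): print(b,z,proj(S,(*b,z)))
    P=proj(S,(*b,155)); print("per mm x,y,z:",[(proj(S,np.array([*b,155.])+np.eye(3)[i])-P).round(3) for i in range(3)])
print("meas tip-rim",tip-rim,"expected",proj(S,(510.4,-121.8,155))-proj(S,(510.4,-121.8,100)),"collar",col, "exp",proj(S,(510.4,-121.8,201)))
m=red(S,(330,115,365,150)).astype(bool)|((S["image"][...,0]>90)&(S["image"][...,1]<60)&(S["image"][...,2]<60))
m[:,:330]=0;m[:,365:]=0;m[:115]=0;m[150:]=0
v,u=np.nonzero(m);print("wing",u.min(),u.max(),u.mean(),v.min(),v.max(),v.mean(),"exp",proj(S,(510.1,-122.4,217.8-17+26)))
E
```

```text
(510.4, -121.8) 100 [343.43039645 177.95395036]
(510.4, -121.8) 153 [345.51403218 159.12302884]
(510.4, -121.8) 155 [345.59451277 158.39568305]
(510.4, -121.8) 157 [345.6751314  157.66708967]
(510.4, -121.8) 200 [347.44250721 141.69437682]
per mm x,y,z: [array([-0.269, -0.135]), array([-0.299,  0.082]), array([ 0.04 , -0.364])]
meas tip-rim [  2.7  -19.64] expected [  2.16411632 -19.55826731] collar [348.29125217 140.53229892] exp [347.48439939 141.31577499]
wing 340 357 348.6551724137931 125 139 131.73399014778326 exp [348.84650043 131.42434459]
```

```bash
python3 go.py 510.6 -121.8 166 0.41
python3 -m jog '[{"ax":0,"ay":0,"az":0,"dx":-0.001,"dy":-0.0026,"dz":0.04,"hand":0},{"ax":0,"ay":0,"az":0,"dx":0,"dy":0,"dz":0.05,"hand":0},{"ax":0,"ay":0,"az":0,"dx":0,"dy":0,"dz":0.05,"hand":0},{"ax":0,"ay":0,"az":0,"dx":0,"dy":0,"dz":0.03,"hand":0},{"ax":0,"ay":0,"az":0,"dx":0,"dy":0,"dz":0,"hand":0},{"ax":0,"ay":0,"az":0,"dx":0,"dy":0,"dz":0,"hand":0}]'
python3 go.py 510.6 -121.8 122 0.41
python3 - <<'E'
from h import *
S=snapshot("scene")
cv2.imwrite("pics/c4.png",cv2.resize(crop(S,(320,125,370,200),8),(400,600)))
E
```

```text
pos [ 510.5 -121.7  218.1] F [ 0.3  0.6 -1.8] w 50.5 t 6.9 q6 after 0.64
turn shares [0.     0.     0.0002] shift now [ 4.000e-04 -1.000e-04  1.737e-01] shift after turn [ 0.0004 -0.      0.1737]
t: 7.4
eef_pos: [511.2, -121.6, 167.2]
tcp_rot: [0.837, -0.548, -0.0, 0.0]
force: [-0.0, -0.3, -1.9]
grip_width: 50.6
gripper_force: 64.3
pos [ 511.2 -121.6  167.2] F [-0.  -0.3 -1.9] w 50.6 t 7.4 q6 after 0.64
turn shares [ 0.0001 -0.      0.0002] shift now [-1.000e-04  2.000e-03  1.507e-01] shift after turn [-1.000e-04  2.100e-03  1.507e-01]
```

View pics/c4.png

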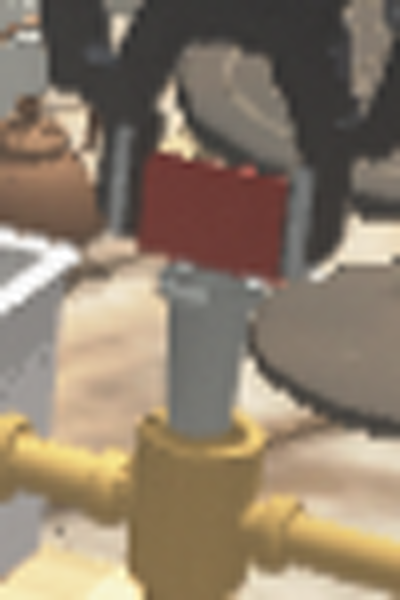

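The tip (x 168–232, bottom 438) is centred over the rim (133–265, centre about 199). I lower it slowly and watch the force.

```bash
python3 -m jog '[{"ax":0,"ay":0,"az":0,"dx":0,"dy":0.001,"dz":0.015,"hand":0},{"ax":0,"ay":0,"az":0,"dx":0,"dy":0,"dz":0.015,"hand":0},{"ax":0,"ay":0,"az":0,"dx":0,"dy":0,"dz":0.015,"hand":0},{"ax":0,"ay":0,"az":0,"dx":0,"dy":0,"dz":0,"hand":0}]'
python3 go.py 510.6 -121.8 122 0.41
```

```text
t: 7.78
eef_pos: [510.1, -122.0, 152.9]
tcp_rot: [0.836, -0.548, -0.001, 0.0]
force: [-0.9, 1.0, -0.5]
grip_width: 50.9
gripper_force: 64.3
pos [ 510.1 -122.   152.9] F [-0.9  1.  -0.5] w 50.9 t 7.78 q6 after 0.64
turn shares [ 0.0002  0.0001 -0.    ] shift now [ 1.000e-04 -2.100e-03  1.029e-01] shift after turn [-0.     -0.002   0.1029]
```

It is entering freely, so I continue down.

```bash
python3 -m jog '[{"ax":0,"ay":0,"az":0,"dx":0,"dy":0,"dz":0.015,"hand":0},{"ax":0,"ay":0,"az":0,"dx":0,"dy":0,"dz":0.015,"hand":0},{"ax":0,"ay":0,"az":0,"dx":0,"dy":0,"dz":0.015,"hand":0},{"ax":0,"ay":0,"az":0,"dx":0,"dy":0,"dz":0.015,"hand":0},{"ax":0,"ay":0,"az":0,"dx":0,"dy":0,"dz":0,"hand":0}]'
python3 go.py 510.6 -121.8 122 0.41
```

```text
t: 8.2
eef_pos: [510.1, -122.3, 134.6]
tcp_rot: [0.836, -0.548, -0.001, 0.001]
force: [-0.3, -1.7, -1.8]
grip_width: 50.7
gripper_force: 64.3
pos [ 510.1 -122.3  134.6] F [-0.3 -1.7 -1.8] w 50.7 t 8.2 q6 after 0.64
turn shares [ 0.0003  0.0001 -0.    ] shift now [-0.0007 -0.0023  0.0421] shift after turn [-0.0007 -0.0022  0.0421]
```

```bash
python3 -m jog '[{"ax":0,"ay":0,"az":0,"dx":0,"dy":0,"dz":0.013,"hand":0},{"ax":0,"ay":0,"az":0,"dx":0,"dy":0,"dz":0.011,"hand":0},{"ax":0,"ay":0,"az":0,"dx":0,"dy":0,"dz":0,"hand":0}]'
python3 -m jog '[{"ax":0,"ay":0,"az":0,"dx":0,"dy":0,"dz":0.004,"hand":0},{"ax":0,"ay":0,"az":0,"dx":0,"dy":0,"dz":0,"hand":0}]'
python3 - <<'E'
from h import *
S=snapshot("scene")
cv2.imwrite("pics/c5.png",cv2.resize(crop(S,(320,135,370,195),10),(500,600)))
E
```

```text
t: 8.45
eef_pos: [510.2, -122.6, 127.9]
tcp_rot: [0.836, -0.548, -0.0, 0.001]
force: [-0.2, -5.4, -4.0]
grip_width: 50.9
gripper_force: 64.4
t: 8.62
eef_pos: [510.3, -122.7, 127.3]
tcp_rot: [0.836, -0.548, -0.0, 0.001]
force: [-1.7, -4.6, -2.4]
grip_width: 51.1
gripper_force: 64.7
```

View pics/c5.png

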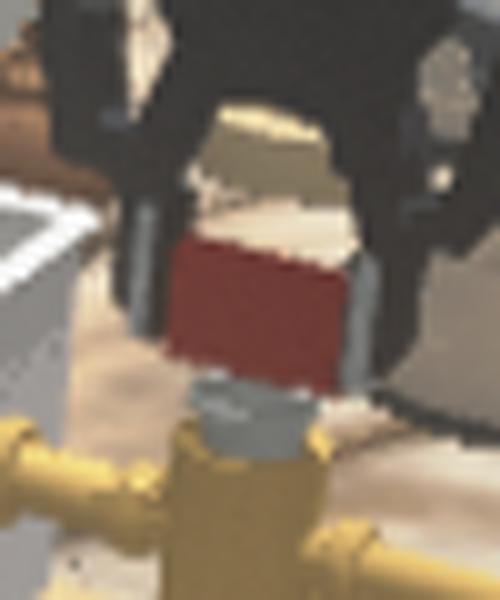

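The key is seated part way, and its collar is still about 1 cm above the rim. A 5 N side force points towards -y, so I ease it that way and keep going down.

```bash
python3 -m jog '[{"ax":0,"ay":0,"az":0,"dx":0.003,"dy":0.001,"dz":0.003,"hand":0},{"ax":0,"ay":0,"az":0,"dx":0,"dy":0,"dz":0.003,"hand":0},{"ax":0,"ay":0,"az":0,"dx":0,"dy":0,"dz":0,"hand":0}]'
python3 -m jog '[{"ax":0,"ay":0,"az":0,"dx":0,"dy":0,"dz":0.004,"hand":0},{"ax":0,"ay":0,"az":0,"dx":0,"dy":0,"dz":0.003,"hand":0},{"ax":0,"ay":0,"az":0,"dx":0,"dy":0,"dz":0,"hand":0}]'
```

```text
t: 8.92
eef_pos: [510.3, -123.0, 125.6]
tcp_rot: [0.836, -0.548, -0.001, 0.0]
force: [-3.4, -1.9, 1.9]
grip_width: 50.8
gripper_force: 64.8
t: 9.17
eef_pos: [510.3, -123.1, 124.4]
tcp_rot: [0.836, -0.548, -0.0, 0.0]
force: [-5.8, -2.3, 7.7]
grip_width: 51.0
gripper_force: 65.6
```

```bash
python3 -m jog '[{"ax":0,"ay":0,"az":0,"dx":0,"dy":0.004,"dz":0,"hand":0},{"ax":0,"ay":0,"az":0,"dx":0,"dy":0,"dz":0,"hand":0},{"ax":0,"ay":0,"az":0,"dx":0,"dy":0,"dz":0,"hand":0}]'
```

```text
t: 9.42
eef_pos: [510.2, -123.2, 124.4]
tcp_rot: [0.836, -0.548, 0.001, -0.0]
force: [-3.9, -0.2, 5.4]
grip_width: 50.8
gripper_force: 65.3
```

Now I let go, rise clear and take a look.

```bash
python3 -m jog '[{"ax":0,"ay":0,"az":0,"dx":0,"dy":0.002,"dz":0,"hand":1},{"ax":0,"ay":0,"az":0,"dx":0,"dy":0,"dz":0,"hand":1},{"ax":0,"ay":0,"az":0,"dx":0,"dy":0,"dz":0,"hand":1},{"ax":0,"ay":0,"az":0,"dx":0,"dy":0,"dz":0,"hand":1},{"ax":0,"ay":0,"az":0,"dx":0,"dy":0,"dz":0,"hand":1},{"ax":0,"ay":0,"az":0,"dx":0,"dy":0,"dz":0,"hand":1},{"ax":0,"ay":0,"az":0,"dx":0,"dy":0,"dz":0,"hand":1},{"ax":0,"ay":0,"az":0,"dx":0,"dy":0,"dz":0,"hand":1}]'
python3 - <<'E'
from h import *
S=snapshot("scene")
cv2.imwrite("pics/c6.png",cv2.resize(crop(S,(320,135,370,195),10),(500,600)))
E
```

```text
t: 10.08
eef_pos: [509.3, -123.7, 123.5]
tcp_rot: [0.836, -0.548, 0.0, -0.0]
force: [-1.2, 0.5, -0.0]
grip_width: 85.4
gripper_force: 0.0
```

View pics/c6.png

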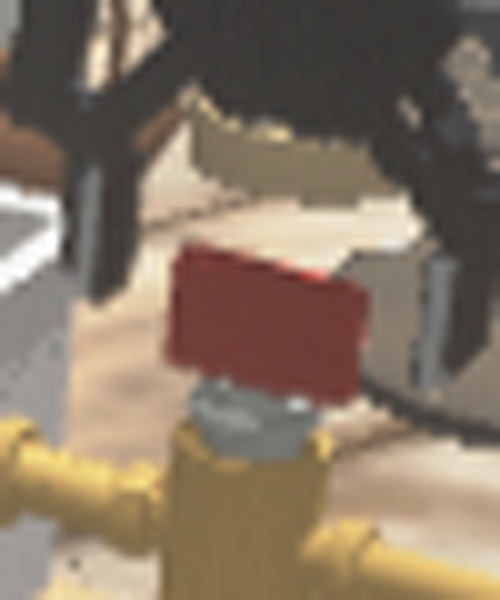

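The wing stands free between the open fingers, in line with the pipe, with the collar just above the rim. I check its height and tilt from the red mask.

```bash
python3 - <<'E'
from h import *
S=snapshot("scene");I=S["image"]
m=((I[...,0]>90)&(I[...,1]<75)&(I[...,2]<75)).astype(np.uint8);k=np.zeros_like(m);k[150:182,330:362]=m[150:182,330:362]
c=max(cv2.findContours(k,0,1)[0],key=cv2.contourArea);M=cv2.moments(k,True);print("meas centroid",M["m10"]/M["m00"],M["m01"]/M["m00"]);
v,u=np.nonzero(k)
# straight sides: left/right edge per row, in the middle rows
print("corners",[ (int(u[i]),int(v[i])) for i in (np.argmin(u+v),np.argmax(u-v),np.argmax(u+v),np.argmin(u-v))])
for z in(104,106,108,110):
    b=np.array([509.5,-123.3]);e=np.array([np.cos(.41),np.sin(.41)])*26
    print(z,proj(S,(*b,z+26)).round(2),[proj(S,(*(b+s*e),z+h)).round(1).tolist() for s,h in((1,43),(-1,43),(-1,9),(1,9))])
E
```

```text
meas centroid 346.2767857142857 167.02232142857142
corners [(338, 160), (356, 164), (355, 173), (337, 170)]
104 [345.28 167.4 ] [[336.6, 158.9], [355.6, 163.7], [354.1, 176.0], [335.4, 170.9]]
106 [345.36 166.68] [[336.7, 158.2], [355.7, 163.0], [354.2, 175.2], [335.4, 170.2]]
108 [345.44 165.97] [[336.7, 157.5], [355.7, 162.3], [354.2, 174.5], [335.5, 169.5]]
110 [345.52 165.25] [[336.8, 156.8], [355.8, 161.5], [354.3, 173.8], [335.6, 168.8]]
```

The height is about 5 mm above the rim and the key is upright. Now I grip it afresh and start pressing.

```bash
python3 -m jog '[{"ax":0,"ay":0,"az":0,"dx":0,"dy":0,"dz":0,"hand":0},{"ax":0,"ay":0,"az":0,"dx":0,"dy":0,"dz":0,"hand":0},{"ax":0,"ay":0,"az":0,"dx":0,"dy":0,"dz":0,"hand":0},{"ax":0,"ay":0,"az":0,"dx":0,"dy":0,"dz":0,"hand":0},{"ax":0,"ay":0,"az":0,"dx":0,"dy":0,"dz":0,"hand":0},{"ax":0,"ay":0,"az":0,"dx":0,"dy":0,"dz":0,"hand":0},{"ax":0,"ay":0,"az":0,"dx":0,"dy":0,"dz":0,"hand":0},{"ax":0,"ay":0,"az":0,"dx":0,"dy":0,"dz":0,"hand":0}]'
python3 -m jog '[{"ax":0,"ay":0,"az":0,"dx":0,"dy":0,"dz":0.005,"hand":0},{"ax":0,"ay":0,"az":0,"dx":0,"dy":0,"dz":0,"hand":0}]'
```

```text
t: 10.85
eef_pos: [509.8, -123.6, 123.8]
tcp_rot: [0.836, -0.548, 0.001, -0.0]
force: [1.4, 1.5, 0.8]
grip_width: 51.0
gripper_force: 65.0
t: 11.02
eef_pos: [509.9, -123.7, 123.2]
tcp_rot: [0.836, -0.548, 0.001, -0.0]
force: [0.9, 2.2, 7.3]
grip_width: 51.0
gripper_force: 65.8
```

```bash
python3 -m jog '[{"ax":0,"ay":0,"az":0,"dx":0,"dy":0,"dz":0.007,"hand":0},{"ax":0,"ay":0,"az":0.012,"dx":0,"dy":0,"dz":0,"hand":0},{"ax":0,"ay":0,"az":0.012,"dx":0,"dy":0,"dz":0,"hand":0}]'
python3 -c "
from h import *
o=observe();print(o['wrist_torque'])"
```

```text
t: 11.27
eef_pos: [510.0, -123.6, 121.8]
tcp_rot: [0.792, -0.61, 0.001, -0.0]
force: [0.5, 1.7, 8.9]
grip_width: 50.8
gripper_force: 65.9
[0.93421825 0.25647688 0.28617853]
```

```bash
python3 -m jog '[{"ax":0,"ay":0,"az":0.003,"dx":0,"dy":0,"dz":0.006,"hand":0},{"ax":0,"ay":0,"az":0.012,"dx":0,"dy":0,"dz":0.001,"hand":0},{"ax":0,"ay":0,"az":0.012,"dx":0,"dy":0,"dz":0.001,"hand":0}]'
```

```text
t: 11.52
eef_pos: [510.2, -123.7, 120.9]
tcp_rot: [0.738, -0.675, 0.001, -0.0]
force: [-3.4, 4.7, 19.1]
grip_width: 50.9
gripper_force: 66.8
```

```bash
python3 -m jog '[{"ax":0,"ay":0,"az":0.012,"dx":0,"dy":0,"dz":0,"hand":0},{"ax":0,"ay":0,"az":0.012,"dx":0,"dy":0,"dz":0,"hand":0},{"ax":0,"ay":0,"az":0.012,"dx":0,"dy":0,"dz":0,"hand":0}]'
```

```text
t: 11.77
eef_pos: [510.3, -123.5, 120.3]
tcp_rot: [-0.657, 0.754, -0.001, 0.001]
force: [-1.7, 3.9, 13.2]
grip_width: 51.1
gripper_force: 66.3
```

```bash
python3 -m jog '[{"ax":0,"ay":0,"az":0.012,"dx":0,"dy":0,"dz":0.003,"hand":0},{"ax":0,"ay":0,"az":0.012,"dx":0,"dy":0,"dz":0.0015,"hand":0},{"ax":0,"ay":0,"az":0.012,"dx":0,"dy":0,"dz":0.0015,"hand":0}]'; python3 -m jog '[{"ax":0,"ay":0,"az":0.012,"dx":0,"dy":0,"dz":0.001,"hand":0},{"ax":0,"ay":0,"az":0.012,"dx":0,"dy":0,"dz":0.001,"hand":0},{"ax":0,"ay":0,"az":0.012,"dx":0,"dy":0,"dz":0.001,"hand":0}]'
```

```text
t: 12.02
eef_pos: [510.6, -123.5, 119.7]
tcp_rot: [-0.568, 0.823, -0.002, 0.001]
force: [-4.2, 5.5, 22.5]
grip_width: 51.0
gripper_force: 67.3
t: 12.27
eef_pos: [510.8, -123.5, 119.2]
tcp_rot: [-0.472, 0.882, -0.002, 0.001]
force: [-3.8, 5.5, 23.4]
grip_width: 51.2
gripper_force: 67.4
```

```bash
python3 -m jog '[{"ax":0,"ay":0,"az":0.012,"dx":-0.001,"dy":0.0025,"dz":0,"hand":0},{"ax":0,"ay":0,"az":0.012,"dx":0,"dy":0,"dz":0,"hand":0},{"ax":0,"ay":0,"az":0.012,"dx":0,"dy":0,"dz":0,"hand":0}]'; python3 go.py 510 -123.5 119 1.98
```

```text
t: 12.52
eef_pos: [510.9, -123.5, 118.8]
tcp_rot: [-0.369, 0.929, -0.002, 0.002]
force: [-1.5, 1.1, 17.2]
grip_width: 50.9
gripper_force: 66.8
pos [ 510.9 -123.5  118.8] F [-1.5  1.1 17.2] w 50.9 t 12.52 q6 after -0.92
turn shares [-0.0008  0.0005  0.0553] shift now [ 0.0023  0.0021 -0.0006] shift after turn [ 0.0029  0.0012 -0.0006]
```

```bash
python3 -m jog '[{"ax":0,"ay":0,"az":0.012,"dx":0,"dy":0,"dz":0.002,"hand":0},{"ax":0,"ay":0,"az":0.012,"dx":0,"dy":0,"dz":0.001,"hand":0},{"ax":0,"ay":0,"az":0.012,"dx":0,"dy":0,"dz":0.001,"hand":0}]'; python3 -m jog '[{"ax":0,"ay":0,"az":0.01,"dx":0,"dy":0,"dz":0,"hand":0},{"ax":0,"ay":0,"az":0.01,"dx":0,"dy":0,"dz":0,"hand":0},{"ax":0,"ay":0,"az":0,"dx":0,"dy":0,"dz":0,"hand":0}]';  python3 go.py 510 -123.5 119 1.98
python3 - <<'E'
from h import *
S=snapshot("scene")
cv2.imwrite("pics/c7.png",cv2.resize(crop(S,(320,135,370,195),10),(500,600)))
E
```

```text
t: 12.77
eef_pos: [511.3, -123.6, 118.6]
tcp_rot: [-0.263, 0.965, -0.002, 0.003]
force: [-3.9, 2.9, 25.0]
grip_width: 50.5
gripper_force: 67.6
t: 13.02
eef_pos: [511.4, -123.6, 118.6]
tcp_rot: [-0.2, 0.98, -0.002, 0.003]
force: [-3.0, 1.8, 24.0]
grip_width: 51.0
gripper_force: 67.5
pos [ 511.4 -123.6  118.6] F [-3.   1.8 24. ] w 51.0 t 13.02 q6 after -0.92
turn shares [-0.0007  0.0009 -0.001 ] shift now [ 0.0041  0.0022 -0.0012] shift after turn [ 0.0041  0.0023 -0.0012]
```

View pics/c7.png

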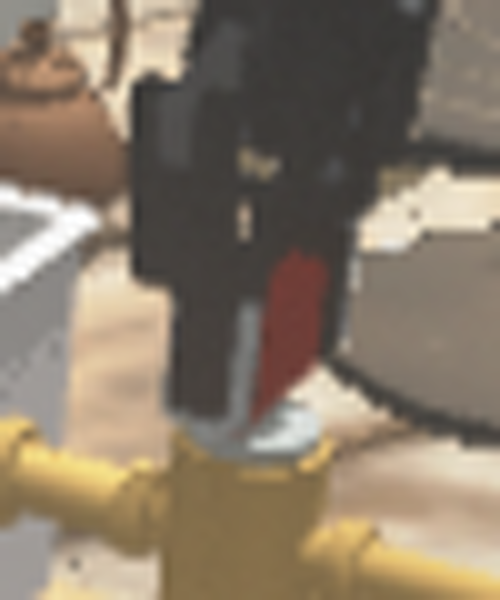

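The collar is down on the rim: z stays at 118.6 under 24 N while turning, and the wing is square across the pipe. I relax the push, open and check.

```bash
python3 -m jog '[{"ax":0,"ay":0,"az":0,"dx":0.002,"dy":0.001,"dz":-0.013,"hand":0},{"ax":0,"ay":0,"az":0,"dx":0,"dy":0,"dz":0,"hand":0},{"ax":0,"ay":0,"az":0,"dx":0,"dy":0,"dz":0,"hand":0}]'; python3 -m jog '[{"ax":0,"ay":0,"az":0,"dx":0,"dy":0,"dz":0,"hand":1},{"ax":0,"ay":0,"az":0,"dx":0,"dy":0,"dz":0,"hand":1},{"ax":0,"ay":0,"az":0,"dx":0,"dy":0,"dz":0,"hand":1},{"ax":0,"ay":0,"az":0,"dx":0,"dy":0,"dz":0,"hand":1},{"ax":0,"ay":0,"az":0,"dx":0,"dy":0,"dz":0,"hand":1},{"ax":0,"ay":0,"az":0,"dx":0,"dy":0,"dz":0,"hand":1},{"ax":0,"ay":0,"az":0,"dx":0,"dy":0,"dz":0,"hand":1},{"ax":0,"ay":0,"az":0,"dx":0,"dy":0,"dz":0,"hand":1}]'
python3 -m jog '[{"ax":0,"ay":0,"az":0,"dx":0,"dy":0,"dz":-0.05,"hand":1},{"ax":0,"ay":0,"az":0,"dx":0,"dy":0,"dz":-0.1,"hand":1},{"ax":0,"ay":0,"az":0,"dx":0,"dy":0,"dz":-0.1,"hand":1},{"ax":0,"ay":0,"az":0,"dx":0,"dy":0,"dz":-0.1,"hand":1},{"ax":0,"ay":0,"az":0,"dx":0,"dy":0,"dz":-0.05,"hand":1},{"ax":0,"ay":0,"az":0,"dx":0,"dy":0,"dz":0,"hand":1},{"ax":0,"ay":0,"az":0,"dx":0,"dy":0,"dz":0,"hand":1},{"ax":0,"ay":0,"az":0,"dx":0,"dy":0,"dz":0,"hand":1}]'
python3 - <<'E'
from h import *
S=snapshot("scene");I=S["image"]
cv2.imwrite("pics/c8.png",cv2.resize(crop(S,(320,135,370,195),10),(500,600)))
k=((I[...,0]>90)&(I[...,1]<75)&(I[...,2]<75)).astype(np.uint8);k[:145]=0;k[185:]=0;k[:,:330]=0;k[:,362:]=0
v,u=np.nonzero(k);print("wing u",u.min(),u.max(),"v",v.min(),v.max())
b=np.array([510,-122.6])
for z in(100,103):
  for yaw in (1.98,): 
    e=np.array([np.cos(yaw),np.sin(yaw)])*26;f=np.array([-np.sin(yaw),np.cos(yaw)])*6
    P=np.array([proj(S,(*(b+s*e+w*f),z+h)) for s in(1,-1) for w in(1,-1) for h in(9,43)]);print(z,P.min(0),P.max(0))
E
```

```text
t: 13.32
eef_pos: [511.3, -123.6, 118.8]
tcp_rot: [-0.2, 0.98, -0.001, 0.004]
force: [6.3, -2.0, 0.4]
grip_width: 50.7
gripper_force: 69.7
t: 13.98
eef_pos: [508.0, -123.0, 117.5]
tcp_rot: [-0.201, 0.98, 0.0, -0.0]
force: [-0.3, 0.3, 0.2]
grip_width: 85.3
gripper_force: 0.0
t: 14.65
eef_pos: [507.3, -122.9, 236.5]
tcp_rot: [-0.2, 0.98, 0.0, -0.001]
force: [-0.2, -0.6, -0.1]
grip_width: 85.4
gripper_force: 0.0
wing u 340 351 v 163 177
100 [337.5818646  158.83100142] [351.88941218 179.03426464]
103 [337.69190803 157.76469485] [352.01604621 177.96763076]
```

View pics/c8.png

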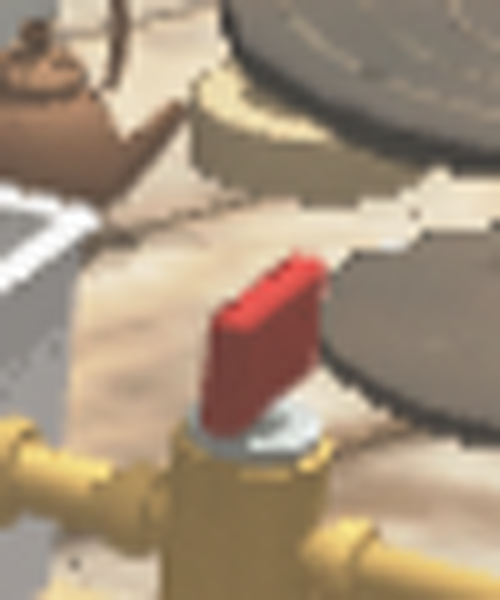

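The wing is free and square across the pipe, with the collar on the rim. One last numeric check: where the grey collar ends against the yellow rim, which is sensitive to any gap left.

```bash
python3 - <<'E'
from h import *
S=snapshot("scene");I=S["image"]
for u in(342,344,346,348): print(u,[tuple(map(int,I[v,u])) for v in range(175,184)])
b=np.array([510,-122.6]);c=(-S["R"].T@S["t"])[:2]-b;n=c/np.linalg.norm(c)
print("rim ctr proj",proj(S,(*b,100)))
for r,z in((20.5,100),(17.5,100),(17.5,102),(17.5,105),(13,100)): print(r,z,proj(S,(*(b+r*n),z)).round(2))
t=np.array([-n[1],n[0]])
for z in(100,105): print("collar sides",z,[proj(S,(*(b+s*17.5*t),z+5)).round(2).tolist() for s in(1,-1)])
for v in range(172,184): print(v,[tuple(map(int,I[v,u])) for u in range(350,354)])
E
```

```text
342 [(116, 68, 60), (116, 67, 60), (116, 69, 61), (114, 83, 77), (119, 117, 113), (120, 117, 109), (129, 108, 76), (130, 109, 75), (129, 108, 74)]
344 [(118, 67, 60), (119, 68, 61), (120, 76, 68), (116, 108, 102), (130, 131, 125), (120, 118, 111), (129, 116, 91), (157, 131, 85), (130, 109, 74)]
346 [(128, 87, 80), (141, 121, 116), (124, 123, 119), (144, 144, 141), (207, 211, 206), (123, 121, 115), (131, 120, 100), (167, 138, 89), (132, 111, 75)]
348 [(217, 221, 217), (176, 179, 174), (170, 173, 168), (216, 220, 216), (208, 214, 209), (121, 119, 112), (132, 118, 90), (175, 144, 92), (132, 110, 74)]
rim ctr proj [343.76965547 177.94148949]
20.5 100 [343.39 181.39]
17.5 100 [343.44 180.88]
17.5 102 [343.52 180.17]
17.5 105 [343.64 179.12]
13 100 [343.53 180.11]
collar sides 100 [[350.87, 176.88], [337.1, 175.53]]
collar sides 105 [[351.08, 175.12], [337.28, 173.79]]
172 [(150, 110, 98), (212, 189, 168), (221, 211, 187), (124, 115, 103)]
173 [(218, 196, 174), (230, 219, 197), (225, 214, 190), (219, 206, 183)]
174 [(236, 227, 210), (234, 224, 204), (231, 220, 199), (228, 218, 196)]
175 [(225, 220, 210), (234, 224, 206), (234, 224, 204), (229, 218, 195)]
176 [(217, 219, 216), (223, 222, 215), (227, 215, 189), (223, 208, 182)]
177 [(221, 225, 222), (235, 237, 234), (216, 201, 178), (204, 178, 151)]
178 [(233, 236, 233), (221, 224, 219), (194, 166, 124), (181, 153, 124)]
179 [(179, 181, 177), (152, 139, 120), (234, 209, 132), (191, 159, 115)]
180 [(160, 144, 119), (196, 167, 114), (234, 204, 123), (126, 106, 83)]
181 [(233, 202, 123), (214, 176, 108), (150, 125, 84), (157, 133, 105)]
182 [(134, 112, 75), (129, 108, 73), (143, 119, 83), (170, 145, 123)]
183 [(131, 110, 76), (130, 109, 75), (145, 122, 86), (179, 154, 130)]
```

The collar edge reads perhaps 1–2 mm high, which is borderline. I'll regrip and rock the key under a firmer push to make sure.

```bash
python3 -m jog '[{"ax":0,"ay":0,"az":0,"dx":-0.0085,"dy":-0.005,"dz":0.05,"hand":1},{"ax":0,"ay":0,"az":0,"dx":0,"dy":0,"dz":0.1,"hand":1},{"ax":0,"ay":0,"az":0,"dx":0,"dy":0,"dz":0.1,"hand":1},{"ax":0,"ay":0,"az":0,"dx":0,"dy":0,"dz":0.1,"hand":1},{"ax":0,"ay":0,"az":0,"dx":0,"dy":0,"dz":0.04,"hand":1},{"ax":0,"ay":0,"az":0,"dx":0,"dy":0,"dz":0,"hand":1}]'; python3 -m jog '[{"ax":0,"ay":0,"az":0,"dx":0,"dy":0,"dz":0,"hand":0},{"ax":0,"ay":0,"az":0,"dx":0,"dy":0,"dz":0,"hand":0},{"ax":0,"ay":0,"az":0,"dx":0,"dy":0,"dz":0,"hand":0},{"ax":0,"ay":0,"az":0,"dx":0,"dy":0,"dz":0,"hand":0},{"ax":0,"ay":0,"az":0,"dx":0,"dy":0,"dz":0,"hand":0},{"ax":0,"ay":0,"az":0,"dx":0,"dy":0,"dz":0,"hand":0},{"ax":0,"ay":0,"az":0,"dx":0,"dy":0,"dz":0,"hand":0},{"ax":0,"ay":0,"az":0,"dx":0,"dy":0,"dz":0,"hand":0}]'
python3 -m jog '[{"ax":0,"ay":0,"az":0,"dx":0,"dy":0,"dz":0.01,"hand":0},{"ax":0,"ay":0,"az":0,"dx":0,"dy":0,"dz":0,"hand":0},{"ax":0,"ay":0,"az":0,"dx":0,"dy":0,"dz":0,"hand":0}]'
```

```text
t: 15.25
eef_pos: [507.8, -123.4, 115.9]
tcp_rot: [-0.2, 0.98, 0.001, -0.005]
force: [0.1, 0.0, 0.5]
grip_width: 85.4
gripper_force: 0.0
t: 15.92
eef_pos: [512.0, -123.5, 122.1]
tcp_rot: [-0.201, 0.98, -0.0, 0.002]
force: [0.1, -0.2, 5.9]
grip_width: 50.7
gripper_force: 66.6
t: 16.17
eef_pos: [512.1, -123.5, 122.0]
tcp_rot: [-0.201, 0.98, -0.001, 0.002]
force: [-6.9, 1.8, 22.8]
grip_width: 50.7
gripper_force: 68.8
```

```bash
python3 -m jog '[{"ax":0,"ay":0,"az":0.012,"dx":0,"dy":0,"dz":0,"hand":0},{"ax":0,"ay":0,"az":0.012,"dx":0,"dy":0,"dz":0,"hand":0},{"ax":0,"ay":0,"az":-0.012,"dx":0,"dy":0,"dz":0,"hand":0},{"ax":0,"ay":0,"az":-0.012,"dx":0,"dy":0,"dz":0,"hand":0},{"ax":0,"ay":0,"az":-0.012,"dx":0,"dy":0,"dz":0,"hand":0},{"ax":0,"ay":0,"az":-0.012,"dx":0,"dy":0,"dz":0,"hand":0}]';python3 -m jog '[{"ax":0,"ay":0,"az":0.012,"dx":0,"dy":0,"dz":0,"hand":0},{"ax":0,"ay":0,"az":0.012,"dx":0,"dy":0,"dz":0,"hand":0},{"ax":0,"ay":0,"az":0.012,"dx":0,"dy":0,"dz":0,"hand":0},{"ax":0,"ay":0,"az":0.012,"dx":0,"dy":0,"dz":0,"hand":0},{"ax":0,"ay":0,"az":-0.012,"dx":0,"dy":0,"dz":0,"hand":0},{"ax":0,"ay":0,"az":-0.012,"dx":0,"dy":0,"dz":0,"hand":0},{"ax":0,"ay":0,"az":0,"dx":0,"dy":0,"dz":0,"hand":0}]'; python3 go.py 511 -123.5 119 1.98
```

```text
t: 16.67
eef_pos: [512.1, -123.3, 121.9]
tcp_rot: [-0.274, 0.962, -0.001, 0.002]
force: [-5.6, 2.8, 23.5]
grip_width: 50.4
gripper_force: 68.7
t: 17.25
eef_pos: [512.2, -123.5, 122.0]
tcp_rot: [-0.203, 0.979, -0.001, 0.002]
force: [-5.1, 2.5, 22.8]
grip_width: 50.8
gripper_force: 68.6
pos [ 512.2 -123.5  122. ] F [-5.1  2.5 22.8] w 50.8 t 17.25 q6 after -0.92
turn shares [-0.0004  0.0005  0.    ] shift now [0.0038 0.0017 0.0099] shift after turn [0.0037 0.0017 0.01  ]
```

Rocking under 23 N gives no further sinking, so the collar is on the rim. I release, rise clear and sign off.

```bash
python3 -m jog '[{"ax":0,"ay":0,"az":0,"dx":0.003,"dy":0.001,"dz":-0.012,"hand":0},{"ax":0,"ay":0,"az":0,"dx":0,"dy":0,"dz":0,"hand":0},{"ax":0,"ay":0,"az":0,"dx":0,"dy":0,"dz":0,"hand":1},{"ax":0,"ay":0,"az":0,"dx":0,"dy":0,"dz":0,"hand":1},{"ax":0,"ay":0,"az":0,"dx":0,"dy":0,"dz":0,"hand":1},{"ax":0,"ay":0,"az":0,"dx":0,"dy":0,"dz":0,"hand":1},{"ax":0,"ay":0,"az":0,"dx":0,"dy":0,"dz":0,"hand":1},{"ax":0,"ay":0,"az":0,"dx":0,"dy":0,"dz":0,"hand":1},{"ax":0,"ay":0,"az":0,"dx":0,"dy":0,"dz":0,"hand":1}]'
python3 -m jog '[{"ax":0,"ay":0,"az":0,"dx":0,"dy":0,"dz":-0.05,"hand":1},{"ax":0,"ay":0,"az":0,"dx":0,"dy":0,"dz":-0.1,"hand":1},{"ax":0,"ay":0,"az":0,"dx":0,"dy":0,"dz":-0.1,"hand":1},{"ax":0,"ay":0,"az":0,"dx":0,"dy":0,"dz":-0.1,"hand":1},{"ax":0,"ay":0,"az":0,"dx":0,"dy":0,"dz":-0.05,"hand":1},{"ax":0,"ay":0,"az":0,"dx":0,"dy":0,"dz":0,"hand":1},{"ax":0,"ay":0,"az":0,"dx":0,"dy":0,"dz":0,"hand":1},{"ax":0,"ay":0,"az":0,"dx":0,"dy":0,"dz":0,"hand":1}]'
python3 - <<'E'
from h import *
S=snapshot("scene")
cv2.imwrite("pics/c9.png",cv2.resize(crop(S,(320,135,370,195),10),(500,600)))
E
```

```text
t: 18.0
eef_pos: [509.9, -123.5, 121.0]
tcp_rot: [-0.2, 0.98, 0.0, -0.0]
force: [-0.2, 0.3, -0.4]
grip_width: 85.1
gripper_force: 0.0
t: 18.67
eef_pos: [509.3, -123.3, 240.0]
tcp_rot: [-0.2, 0.98, 0.0, -0.001]
force: [-0.2, 0.5, -0.7]
grip_width: 85.3
gripper_force: 0.0
```

View pics/c9.png

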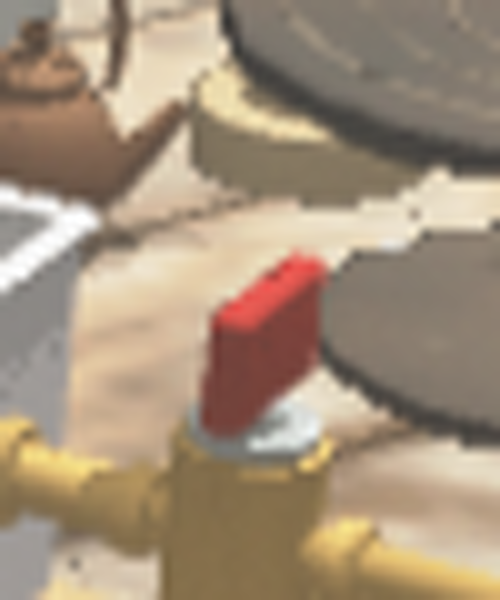

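The key is unchanged: wing square across the pipe, upright, collar at (260,445) on the rim.

```bash
python3 -c "
from bench import *
print(sign_off())"
```

```text
the job is handed in; nothing more can be done
None
```

I handed the job in at about 19 s: the key is in the tap, upright and square across the pipe, with its collar down as far as I can measure (no further sinking when rocked under 23 N) and the gripper clear; the judge's verdict was not shown.

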